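# Close and lock the cutlery chest

### The job

Close up the cutlery chest using only your fingertips: gently push both open drawers fully home without slamming them, then push the black tab of the lock bar on top to the left as far as it goes, so that the lock's tongues stand in front of the closed drawers. Do not slide the lock across before both drawers are in, and leave the cup, beaker, dish and shakers around and on the chest where they stand.

Things in the scene. Friction and masses are not known exactly. Their poses are not given: they have to be found in the camera images.
- chest: Low grey sheet-metal cutlery chest, fixed to the table, 220 deep (x) x 330 wide (y) x 85 mm high, turned by up to 0.25 rad. Origin: centre of its underside, at table height. Its +x runs from front to back (front face at x = -110 mm), +y to the left as the robot sees it. Two drawers side by side in front, two shakers on its top at the back. A stop 8 mm high stands on the top at y = 64 to 74 mm.
- left_drawer (a joint): How far the left drawer (left as seen by the robot; forks lie in it) stands out of the chest along the chest's -x, m: 0 = fully home, front flush with the chest's front; starts 0.04 to 0.085 m open, end of travel 0.12. It slides with about 1.5 N of friction and stays where it is left.
- left_front (a point): Point on the flat front face of the left drawer, midway across; the face is 104 mm wide and spans z = 14 to 76 mm above the table, the point is at z = 51 mm. A shallow pull, 60 mm wide, z = 23 to 31 mm, sticks out 13 mm below it. Moves with the drawer; when home it lies at (-110, 75, 51) mm in the chest's frame.
- right_drawer (a joint): The same for the right drawer (spoons lie in it), m open; 0 = fully home.
- right_front (a point): Point on the front face of the right drawer, as left_front; at home at (-110, -75, 51) mm in the chest's frame.
- lock_bar (a joint): How far the lock bar has slid to the left (chest's +y), m: 0 to 0.014 at the start = unlocked, its two tongues hang in front of the posts beside the drawers; 0.055 = end of travel, locked. About 1.5 N of friction, stays where left. A dark flat strip, 170 mm long, on the chest's top along the front edge, upper face 91 mm above the table; two keepers arch over its right half, up to 95 mm.
- tab (a point): Top centre of the lock bar's black upright tab, 117 mm above the table. The tab is 26 mm along the chest's x, 10 mm along y, and stands 26 mm above the bar. Lies at (-87, -10 + 1000 x lock_bar, 117) mm in the chest's frame, moves with the bar. To its right the bar is free for 70 mm or more, up to the keepers.
- salt_shaker: Loose salt shaker, 44 mm wide, 90 mm high, on the rear part of the chest's top; origin at the centre of its underside. To be left alone.
- pepper: Loose pepper jar, 46 mm wide, 106 mm high, on the rear part of the chest's top; origin at the centre of its underside. To be left alone.
- beaker: Loose orange beaker, 81 mm wide, 112 mm high, on the table to the right of the chest; origin at the centre of its underside. To be left alone.
- cup: Loose low cup with a handle, 88 x 122 mm, 61 mm high, on the table to the left of the chest's front; origin at the centre of its underside. To be left alone.
- small_dish: Loose small dish, 90 mm wide, 20 mm high, on the table in front of the chest, between the drawers' lines; origin at the centre of its underside. To be left alone.

How it is judged (in metres and radians):
On the way, in this order (a step that is already met when the one before it is completed fails the run):
1. both drawers are pushed home (value of joint each of left_drawer, right_drawer below 0.004 m), for 0.2 s.
2. the lock bar is pushed fully to the left (value of joint lock_bar above 0.05 m), for 0.2 s.
At the end, for the whole second after the job is handed in: Both drawers are home within 4 mm, and the lock bar stands within 5 mm of its left end of travel (all of step 1 and value of joint lock_bar above 0.05 m); the robot touches nothing.
It fails at once if the lock is slid across (more than 30 mm) while a drawer is still more than 10 mm out (value of joint lock_bar above 0.03 m and value of joint any of left_drawer, right_drawer above 0.01 m).
It fails at once if a drawer is slammed (faster than 0.4 m/s) (velocity of joint any of left_drawer, right_drawer below -0.4 m/s).
It fails at once if the cup, beaker, dish or a shaker is moved more than 25 mm or lifted (distance of any of salt_shaker, pepper, beaker, cup, small_dish from where it was at the start of the episode above 0.025 m or height (world z) of any of beaker, cup, small_dish above 0.015 m or height (world z) of any of salt_shaker, pepper above 0.1 m).
It fails at once if the cup, beaker or a shaker is tipped (angle between any of salt_shaker, pepper, beaker, cup's own z axis and vertical above 0.35 rad).
It also fails if it takes over 51 s, if anything falls off the work surface, if the arm or the gripper's body presses on something with over 40 N, if the wrist force passes 120 N, or if a joint passes its speed limit or range.

### The arm

A 6-joint arm with a two-finger parallel gripper is mounted at the origin on a cart in front of the work surface, level with it; the furniture and walls round the work are solid. World frame = base frame: x ahead of the robot, y to its left, z up, the work surface at z = 0. Lengths are in m, angles in degrees, forces in N, time in s.
With the tool pointing down it reaches from about 0.35 to 0.875 m from the base axis. Payload 4.2 kg.
Tool frame: the origin (TCP) lies on the front face of the gripper's body, between the roots of the fingers; the fingertips stand finger_overhang ahead of it and the grasp point (between the pads) lies 51 mm ahead of it (finger_overhang is the distance from the TCP to the fingertips, in m); z points along the fingers, y is the line along which they close (so a half turn about z gives the same grasp; the last joint's range is limited). The gripper opens to 87 mm and grips with 3 to 60 N. Pads are 19 mm wide; open, the fingers measure 117 mm over their backs; the gripper's body (75 mm by 190 mm) begins 51 mm behind the grasp point.
Start: joints at [85.29, 22.042, 0.453, 0, -68.411, -14.817], TCP at [0.209, 0.589, 0.292] pointing down, gripper open.
Joint ranges: [-179.83, 179.83], [-69.29, 118.12], [-61.27, 80.66], [-181.25, 117.63], [-171.15, -9.14], [-177.46, 177.46]. Speed limits (degrees/s): [159.86, 159.86, 180, 180, 180, 180].

### API

Orientations are given as a 3x3 rotation matrix whose columns are the frame's x, y, z axes.
In Python, from station import sense, capture, camera_model, finish_job, finger_overhang gives the robot as it stands. The module is installed in compiled form; this text tells all that it offers.
- The arm moves only by the tool jog_arm, never from a script. Its argument "rows" is a list that holds one entry, the list of rows, each a list of 4 numbers: the shift along the tool's x, y, z in m, then the turn about the tool's z in rad. A call has 1 to 20 rows; each row shifts and turns the commanded pose from where the row before left it, along the tool's axes as they then stand; what a row does not reach is not made up. A row lasts 1/8 s, in which the tool goes at most 62.5 mm and 10.7 degrees, less where a joint would pass 70% of its speed; a pose out of reach is approached as far as the arm can. A call is refused whole if a number of a shift passes 0.0625 or a number of a turn 0.188, either way. A call with a gripper value outside its range is refused whole. "claw" is the opening, from 0 (shut) to 1 (fully open), set as the call begins (left out, the last holds). The fingers move at their own pace and stop on an object; the grip force is fixed at half the most. Time passes only in rows, so rows that do not move let the fingers close. It gives the time, the measured TCP pose, the force, the opening and the grip force at its end, in the units of the state.
- sense(): the state, without advancing time (a new reading comes with each control period).
- capture(name): name is "scene" or "side" or "wrist"; returns the picture (420x560x3 uint8, red, green, blue); there is no depth.
- camera_model(name): a dict with "fovy" (degrees; the focal length in pixels is half the picture's height over the tangent of half this angle, whatever the lens; pixels are square), "cx", "cy" (the principal point, pixels), "eye" and "rotation" of the camera in the world. Camera axes: x right, y down, z forward; pixel columns grow to the right and rows downward; lengths in m; the calibration is good to about 2 mm. A picture is of the moment at which its call begins: read the wrist's pose just before it. camera_model takes no time and is no camera call; for the wrist camera it gives the pose at the moment of the call.
- finish_job(): hands the job in; it is judged then, once.
The state is a dict: "time_s": time; "joints": joint angles; "joint_velocities": joint speeds; "effort": joint torques, N m; "tcp_pos": TCP position; "ee_rot": TCP orientation; "wrist_force": force on the tool from outside, world axes, zero at the start; "moment": the same for the moment, N m; "gripper_width": opening from 0.0 (shut) to 1.0 (fully open); "gripper_force": force on a finger pad.
Only numpy, scipy, OpenCV 4.12 (cv2) and the standard library are available. Lean on these libraries where they do the work, as an engineer would, in place of code of your own. Each camera call takes 0.05 s, during which the arm holds its last target. There are 200 camera calls.

## Working session

There is one attempt and no reset: what is moved stays moved. The work goes in short steps, Python scripts to look and compute and a tool call to move; the robot and the scene stay as the last step left them, time stands still between calls to the robot, and variables do not carry over. Pictures are saved under pics/ and viewed, at most 10 in all, crops included, and the job is handed in when it is done.

Besides the shell and the picture viewer there is one more tool, called by a JSON object that holds its "api" and its "payload", one argument or row to a line. jog_arm: Moves the arm, as the interface text tells. Its arguments: {"type":"object","properties":{"rows":{"type":"array"},"claw":{"type":"number"}},"required":["rows"]}

```bash
mkdir -p pics; python3 - <<'E'
from station import *
import cv2,numpy as np
print(finger_overhang if not callable(finger_overhang) else finger_overhang())
s=sense();print(s['time_s'],s['tcp_pos'],np.round(s['ee_rot'],4).tolist(),s['gripper_width'])
for n in("scene","side"):
    cv2.imwrite(f"pics/{n}0.png",capture(n)[:,:,::-1]);m=camera_model(n);print(n,{k:np.round(v,4).tolist() for k,v in m.items() if not isinstance(v,str)})
E
```

```text
0.0697
0.0 [0.20873886 0.58863586 0.29116919] [[0.9424, -0.3345, -0.0006], [-0.3345, -0.9424, -0.0021], [0.0001, 0.0022, -1.0]] 1.0027377263658854
scene {'fovy': 48.6175, 'cx': 285.4137, 'cy': 218.9869, 'eye': [-0.1012, -0.4432, 0.6509], 'rotation': [[0.5602, -0.4511, 0.6948], [-0.8282, -0.3209, 0.4594], [0.0157, -0.8328, -0.5534]]}
side {'fovy': 56.4884, 'cx': 281.2926, 'cy': 207.6945, 'eye': [0.2064, -0.6588, 0.7833], 'rotation': [[0.8741, -0.315, 0.3698], [-0.4858, -0.5754, 0.6579], [0.0055, -0.7547, -0.656]]}
```

View pics/scene0.png

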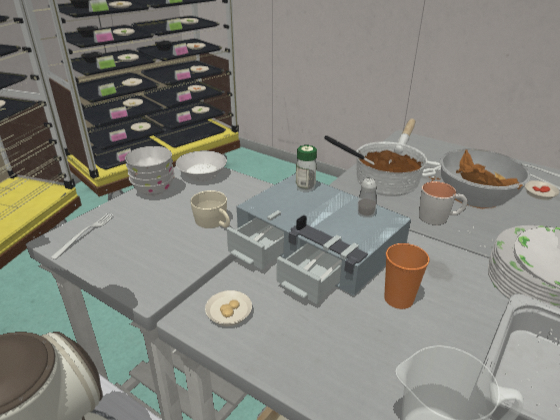

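View pics/side0.png

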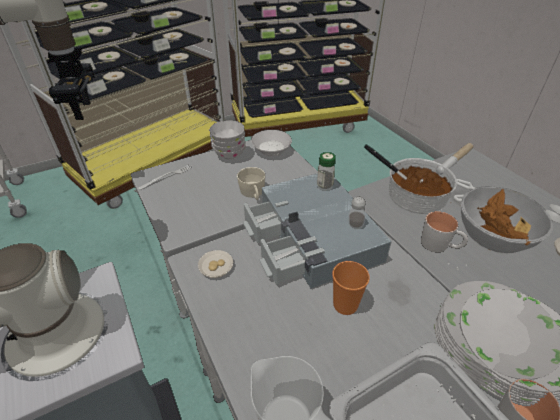

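Both views show the chest: in the scene view its top spans about (238,195)–(408,225), with both drawers open and the black tab near (301,222). I'll enlarge it to read the corners.

```bash
python3 - <<'E'
import cv2
a=cv2.imread("pics/scene0.png")[170:320,215:415];cv2.imwrite("pics/sc.png",cv2.resize(a,None,fx=4,fy=4,interpolation=cv2.INTER_CUBIC))
a=cv2.imread("pics/side0.png")[165:290,235:395];cv2.imwrite("pics/sd.png",cv2.resize(a,None,fx=4.6,fy=4.6,interpolation=cv2.INTER_CUBIC))
E
```

```text
(no output)
```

View pics/sc.png

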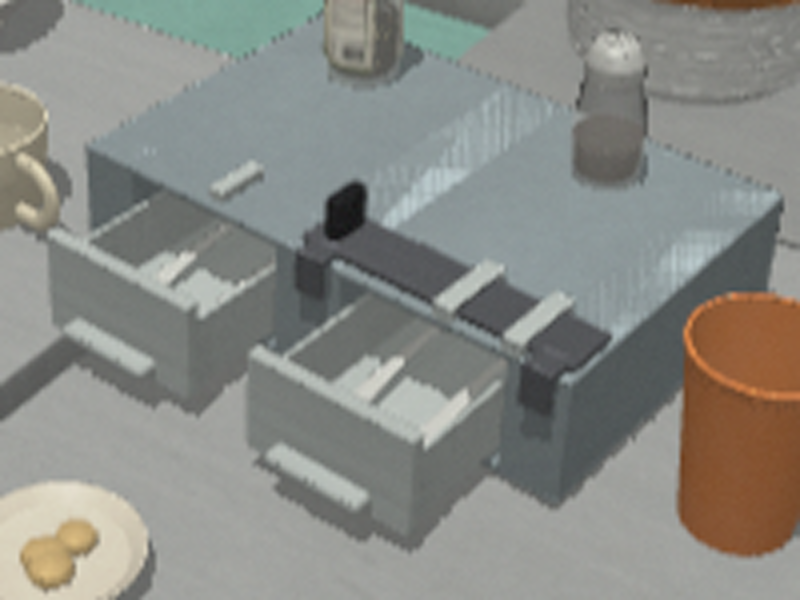

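View pics/sd.png

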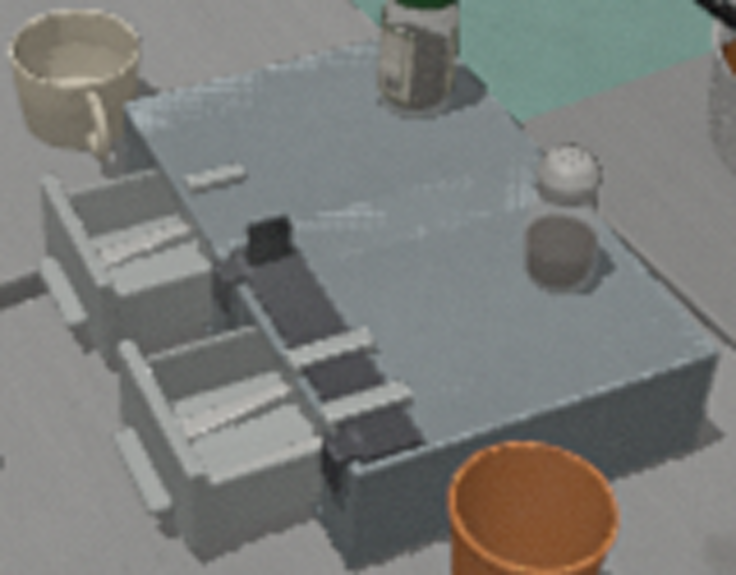

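The crops give chest top corners (scene crop): front-left (90,150), front-right (567,378), back-right (780,200). The drawer-front top edges run (50,232)–(195,312) and (250,350)–(417,438), and the tab top is at about (348,187). The side crop shows the same points.

```bash
cat > h.py <<'E'
import numpy as np
from station import *
def ray(n,uv,m=None):
    m=m or camera_model(n);f=210/np.tan(np.radians(m['fovy'])/2)
    d=np.array(m['rotation'])@np.array([(uv[0]-m['cx'])/f,(uv[1]-m['cy'])/f,1]);return np.array(m['eye']),d
def cast(n,uv,z,m=None):
    e,d=ray(n,uv,m);return e+d*(z-e[2])/d[2]
def tri(u,v):
    e,d=ray('scene',u);g,k=ray('side',v);t=np.linalg.lstsq(np.c_[d,-k],g-e,rcond=None)[0];a,b=e+d*t[0],g+k*t[1];return (a+b)/2,np.linalg.norm(a-b)
E
python3 - <<'E'
from h import *
np.set_printoptions(precision=4,suppress=True)
P={'FL':((90,150),(125,103),.085),'FR':((567,378),(352,466),.085),'BR':((780,200),(716,352),.085),
'LDl':((50,232),(43,182),.076),'LDr':((195,312),(108,282),.076),'RDl':((250,350),(122,345),.076),'RDr':((417,438),(200,475),.076),'tab':((348,187),(270,227),.117)}
W={}
for k,(a,b,z) in P.items():
    a=(215+a[0]/4,170+a[1]/4);b=(235+b[0]/4.6,165+b[1]/4.6)
    A,B=cast('scene',a,z),cast('side',b,z);W[k]=(A+B)/2;print(k,A[:2],B[:2],*tri(a,b))
print([np.linalg.norm(W[a]-W[b]) for a,b in(('FL','FR'),('FR','BR'),('LDl','LDr'),('RDl','RDr'))])
y=(W['FL']-W['FR'])[:2];x=(W['BR']-W['FR'])[:2];yaw=np.arctan2(-y[0],y[1]);print('yaw',yaw,np.arctan2(x[1],x[0]))
c=np.cos(yaw);s=np.sin(yaw);R=np.array([[c,-s],[s,c]])
o=(W['FL']+W['FR'])[:2]/2-R@[-.11,0];print('o',o)
for k in W:print(k,R.T@(W[k][:2]-o))
print('dish',R.T@(cast('scene',(229,307),.02)[:2]-o))
E
```

```text
FL [0.5852 0.142 ] [0.595  0.1465] [0.5997 0.1554 0.0747] 0.0038588552790604085
FR [ 0.5578 -0.174 ] [ 0.5608 -0.1736] [ 0.5622 -0.1719  0.0816] 0.0010029793639171607
BR [ 0.7655 -0.2   ] [ 0.7759 -0.2006] [ 0.7848 -0.194   0.0732] 0.0019490564636506274
LDl [0.5187 0.1165] [0.5214 0.1116] [0.5253 0.1216 0.0687] 0.0028515673360572863
LDr [0.5064 0.0102] [0.5168 0.0144] [0.5206 0.0221 0.0646] 0.004722780063964024
RDl [ 0.497  -0.0306] [ 0.5012 -0.0339] [ 0.5051 -0.0254  0.0676] 0.0015191241304857727
RDr [ 0.4878 -0.1322] [ 0.4943 -0.1351] [ 0.499  -0.1265  0.0648] 0.0005690669512097301
tab [ 0.5962 -0.0235] [ 0.5971 -0.0283] [ 0.6009 -0.0216  0.1122] 0.003063265367625254
[np.float64(0.3195293808042754), np.float64(0.2130901654020841), np.float64(0.1020622855949565), np.float64(0.10178423021263604)]
yaw -0.0964974315697824 -0.1248298114900249
o [ 0.6842 -0.0254]
FL [-0.11    0.1598]
FR [-0.11   -0.1598]
BR [ 0.103  -0.1658]
LDl [-0.1768  0.1229]
LDr [-0.1754  0.0209]
RDl [-0.1836 -0.0246]
RDr [-0.1818 -0.1264]
tab [-0.087 -0.009]
dish [-0.3071 -0.0057]
```

```bash
cat >> h.py <<'E'
O=np.array([.6842,-.0254]);YAW=-.105
C=np.array([[np.cos(YAW),-np.sin(YAW)],[np.sin(YAW),np.cos(YAW)]])
def goal(x,y,z):
    s=sense();w=np.r_[O+C@[x,y],z];R=np.array(s['ee_rot']);d=w-s['tcp_pos']
    t=np.arctan2(R[1,0],R[0,0]);p=C.T@(np.array(s['tcp_pos'])[:2]-O)
    print('now chest',p.round(4),'z',s['tcp_pos'][2].round(4),'toolshift',(R.T@d).round(4),'turn',round(t-YAW,4),'F',np.round(s['wrist_force'],2))
E
python3 - <<'E'
from h import *
for n,u in(('pepper',(215+365/4,170+68/4)),('salt',(215+607/4,170+170/4))):print(n,C.T@(cast(n and 'scene',u,.085)[:2]-O))
# shift expressed after the turn
s=sense();w=np.r_[O+C@[-.23,.075],.29]-s['tcp_pos'];print(C.T@w[:2],w[2]);goal(-.23,.075,.29)
E
```

```text
pepper [0.0625859  0.09689428]
salt [ 0.06190739 -0.07685371]
[ 0.30719488 -0.48586519] -0.0012717044798220556
now chest [-0.5372  0.5609] z 0.2913 toolshift [0.4123 0.4006 0.0021] turn -0.2359 F [ 0.29 -0.33 -0.22]
```

{"api": "jog_arm", "payload": {
  "rows": [
    [[0,0,0,-0.059],[0,0,0,-0.059],[0,0,0,-0.059],[0,0,0,-0.059],[0.0192,0.0304,0,0],[0.0192,0.0304,0,0],[0.0192,0.0304,0,0],[0.0192,0.0304,0,0],[0.0192,0.0304,0,0],[0.0192,0.0304,0,0],[0.0192,0.0304,0,0],[0.0192,0.0304,0,0],[0.0192,0.0304,0,0],[0.0192,0.0304,0,0],[0.0192,0.0304,0,0],[0.0192,0.0304,0,0],[0.0192,0.0304,0,0],[0.0192,0.0304,0,0],[0.0192,0.0304,0,0],[0.0192,0.0304,0,0]]
  ],
  "claw": 0
}}

```text
time_s: 2.6
tcp_pos: [0.4637, 0.072, 0.292]
ee_rot: [[0.995, -0.105, -0.001], [-0.105, -0.995, -0.0], [-0.001, 0.0, -1.0]]
wrist_force: [0.2, -0.4, -0.2]
gripper_width: 0.004
gripper_force: 0.0
```

```bash
python3 - <<'E'
from h import *
import cv2
goal(-.225,.075,.13)
m=camera_model('wrist');print({k:np.round(v,4).tolist() for k,v in m.items() if not isinstance(v,str)})
cv2.imwrite('pics/w1.png',capture('wrist')[:,:,::-1])
E
```

```text
now chest [-0.2295  0.0737] z 0.292 toolshift [ 0.0046 -0.0013  0.162 ] turn 0.0001 F [ 0.18 -0.43 -0.18]
{'fovy': 62.2211, 'cx': 286.1882, 'cy': 215.4891, 'eye': [0.5352, 0.0652, 0.3841], 'rotation': [[-0.1049, -0.9603, -0.2586], [-0.9945, 0.1015, 0.0264], [0.0009, 0.2599, -0.9656]]}
```

View pics/w1.png

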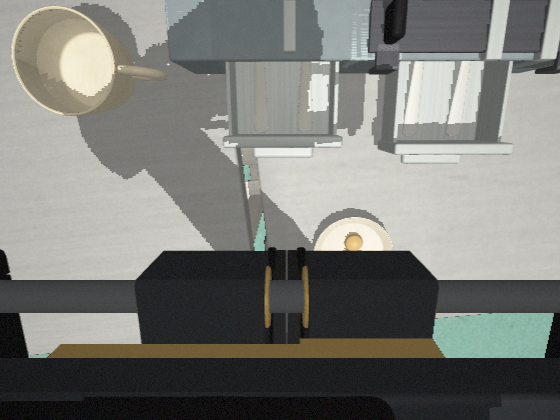

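The wrist view shows the left drawer's front top edge at about (224–341, 146), the right's at (381–512, 152), and the chest's front edge at v≈62–74. All are nearly level, so the yaw is right. The cup handle, at (165,73), is clear.

```bash
python3 - <<'E'
from h import *
m=camera_model('wrist')
for n,u,z in(('LDl',(223,146),.076),('LDr',(342,146),.076),('RDl',(381,153),.076),('RDr',(512,153),.076),('chestFL',(168,62),.085),('chest front mid',(350,61),.085)):
    print(n,(C.T@(cast('wrist',u,z,m)[:2]-O)).round(4))
E
```

```text
LDl [-0.1766  0.1266]
LDr [-0.1769  0.0231]
RDl [-0.183  -0.0112]
RDr [-0.1833 -0.126 ]
chestFL [-0.1103  0.1655]
chest front mid [-0.1099  0.0208]
```

{"api": "jog_arm", "payload": {
  "rows": [
    [[0.0045,-0.0013,0.02,0],[0,0,0.02,0],[0,0,0.02,0],[0,0,0.02,0],[0,0,0.02,0],[0,0,0.02,0],[0,0,0.02,0],[0,0,0.02,0],[0.01,0,0,0],[0.01,0,0,0],[0.006,0,0,0],[0.006,0,0,0],[0.006,0,0,0],[0.006,0,0,0]]
  ]
}}

```text
time_s: 4.4
tcp_pos: [0.5118, 0.0692, 0.1323]
ee_rot: [[0.995, -0.105, -0.001], [-0.105, -0.995, -0.0], [-0.001, 0.0, -1.0]]
wrist_force: [-2.1, 0.3, 1.2]
gripper_width: 0.006
gripper_force: 0.9
```

```bash
python3 - <<'E'
from h import *
goal(-.125,.075,.13)
E
```

```text
now chest [-0.1814  0.0761] z 0.1323 toolshift [0.0564 0.0011 0.0023] turn 0.0001 F [-2.1   0.33  1.19]
```

In contact, at about 2 N. Pushing on.

{"api": "jog_arm", "payload": {
  "rows": [
    [[0.006,0,0,0],[0.006,0,0,0],[0.006,0,0,0],[0.006,0,0,0],[0.006,0,0,0],[0.006,0,0,0],[0.006,0,0,0],[0.006,0,0,0],[0.004,0,0,0],[0.003,0,0,0],[0.002,0,0,0],[0,0,0,0]]
  ]
}}

```text
time_s: 5.9
tcp_pos: [0.5689, 0.0635, 0.1322]
ee_rot: [[0.995, -0.105, 0.001], [-0.105, -0.995, 0.0], [0.001, -0.0, -1.0]]
wrist_force: [-0.4, -0.1, -0.2]
gripper_width: 0.006
gripper_force: 0.2
```

{"api": "jog_arm", "payload": {
  "rows": [
    [[0.0015,0,0,0],[0.0015,0,0,0],[0,0,0,0]]
  ]
}}

```text
time_s: 6.28
tcp_pos: [0.5706, 0.0633, 0.1322]
ee_rot: [[0.995, -0.105, -0.002], [-0.105, -0.995, -0.0], [-0.002, 0.0, -1.0]]
wrist_force: [-4.2, 1.6, 2.2]
gripper_width: 0.008
gripper_force: 2.3
```

```bash
python3 - <<'E'
from h import *
goal(-.1195,.075,.13)
E
```

```text
now chest [-0.1222  0.0763] z 0.1322 toolshift [0.0027 0.0013 0.0022] turn 0.0001 F [-4.21  1.62  2.18]
```

{"api": "jog_arm", "payload": {
  "rows": [
    [[0.0015,0,0,0],[0.001,0,0,0],[0,0,0,0]]
  ]
}}

```text
time_s: 6.65
tcp_pos: [0.571, 0.0632, 0.1322]
ee_rot: [[0.994, -0.105, -0.007], [-0.105, -0.994, -0.0], [-0.007, 0.001, -1.0]]
wrist_force: [-10.3, 7.2, 6.9]
gripper_width: 0.001
gripper_force: 5.6
```

{"api": "jog_arm", "payload": {
  "rows": [
    [[0.001,0,0,0],[0.001,0,0,0],[0,0,0,0]]
  ]
}}

```text
time_s: 7.02
tcp_pos: [0.5713, 0.0632, 0.1321]
ee_rot: [[0.994, -0.105, -0.011], [-0.105, -0.994, -0.001], [-0.011, 0.002, -1.0]]
wrist_force: [-16.1, 7.0, 11.5]
gripper_width: 0.004
gripper_force: 8.2
```

The left drawer is home: hard stop, force rising with no motion. Now the right one.

{"api": "jog_arm", "payload": {
  "rows": [
    [[-0.007,0,0,0],[-0.02,0,0,0],[-0.02,0,0,0],[-0.02,0,0,0],[-0.02,0,0,0],[-0.02,0,0,0],[0,0.025,0,0],[0,0.025,0,0],[0,0.025,0,0],[0,0.025,0,0],[0,0.025,0,0],[0,0.025,0,0],[0.008,0,0,0],[0.008,0,0,0],[0.006,0,0,0],[0.006,0,0,0],[0.006,0,0,0],[0,0,0,0]]
  ]
}}

```text
time_s: 9.28
tcp_pos: [0.4884, -0.0787, 0.1322]
ee_rot: [[0.995, -0.104, 0.001], [-0.104, -0.995, -0.0], [0.001, -0.0, -1.0]]
wrist_force: [1.6, 1.2, 0.2]
gripper_width: 0.002
gripper_force: 0.0
```

```bash
python3 - <<'E'
from h import *
goal(-.1222,-.075,.13)
E
```

```text
now chest [-0.1892 -0.0735] z 0.1322 toolshift [0.067  0.0015 0.0022] turn 0.0006 F [1.59 1.17 0.23]
```

{"api": "jog_arm", "payload": {
  "rows": [
    [[0.006,0,0,0],[0.006,0,0,0],[0.006,0,0,0],[0.006,0,0,0],[0.006,0,0,0],[0.006,0,0,0],[0.006,0,0,0],[0.006,0,0,0],[0.006,0,0,0],[0.005,0,0,0],[0.003,0,0,0],[0.002,0,0,0],[0.002,0,0,0],[0,0,0,0]]
  ]
}}

```text
time_s: 11.02
tcp_pos: [0.5537, -0.0859, 0.1324]
ee_rot: [[0.995, -0.104, 0.001], [-0.104, -0.995, -0.0], [0.001, 0.0, -1.0]]
wrist_force: [-0.4, 0.6, 0.2]
gripper_width: 0.009
gripper_force: 0.4
```

{"api": "jog_arm", "payload": {
  "rows": [
    [[0.0015,0,0,0],[0.0015,0,0,0],[0,0,0,0]]
  ]
}}

```text
time_s: 11.4
tcp_pos: [0.5553, -0.0861, 0.1323]
ee_rot: [[0.994, -0.105, -0.003], [-0.105, -0.994, 0.0], [-0.003, 0.0, -1.0]]
wrist_force: [-4.6, 1.4, 3.2]
gripper_width: 0.002
gripper_force: 2.4
```

{"api": "jog_arm", "payload": {
  "rows": [
    [[0.0015,0,0,0],[0.001,0,0,0],[0,0,0,0]]
  ]
}}

```text
time_s: 11.78
tcp_pos: [0.5556, -0.0862, 0.1322]
ee_rot: [[0.994, -0.105, -0.008], [-0.105, -0.994, 0.0], [-0.008, 0.001, -1.0]]
wrist_force: [-9.8, 3.9, 6.1]
gripper_width: 0.005
gripper_force: 5.0
```

```bash
python3 - <<'E'
from h import *
goal(-.1222,-.075,.13)
E
```

```text
now chest [-0.1215 -0.0739] z 0.1322 toolshift [-0.0007  0.0011  0.0022] turn -0.0005 F [-9.75  3.88  6.1 ]
```

Hard stop here too. I'll back off, rise and check with the wrist camera, both the drawers and the tab.

{"api": "jog_arm", "payload": {
  "rows": [
    [[-0.01,0,0,0],[-0.02,0,0,0],[-0.02,-0.01,0,0],[0,-0.01,-0.02,0],[0,-0.01,-0.02,0],[0,0,-0.02,0],[0,0,-0.02,0],[0,0,-0.02,0],[0,0,-0.02,0],[0,0,0,0]]
  ]
}}

```text
time_s: 13.02
tcp_pos: [0.5136, -0.0512, 0.2541]
ee_rot: [[0.995, -0.104, 0.006], [-0.104, -0.995, 0.001], [0.006, -0.001, -1.0]]
wrist_force: [-0.5, 0.6, -0.4]
gripper_width: 0.003
gripper_force: 0.0
```

```bash
python3 - <<'E'
from h import *
import cv2
goal(-.087,-.04,.25)
cv2.imwrite('pics/w2.png',capture('wrist')[:,:,::-1])
E
```

```text
now chest [-0.167  -0.0435] z 0.2541 toolshift [ 0.0799 -0.0035  0.0046] turn 0.0005 F [-0.51  0.55 -0.41]
```

View pics/w2.png

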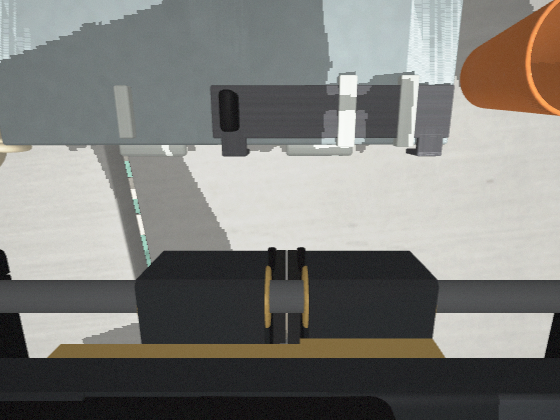

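Both drawers are flush, with only the pulls showing below the front edge. The tab is at about (229,110), spanning u 219–239, and the first keeper starts at u≈337.

```bash
python3 - <<'E'
from h import *
m=camera_model('wrist')
for n,u,z in(('tab',(229,91),.117),('tabf',(229,130),.091),('tab L',(219,105),.117),('tab R',(239,105),.117),('bar left end',(211,112),.091),('keeper',(337,110),.095),('front',(280,145),.085)):print(n,(C.T@(cast('wrist',u,z,m)[:2]-O)).round(4))
E
```

```text
tab [-0.0771 -0.0075]
tabf [-0.101  -0.0024]
tab L [-0.0854 -0.0009]
tab R [-0.0854 -0.0135]
bar left end [-0.0888  0.0097]
keeper [-0.0876 -0.078 ]
front [-0.1118 -0.0384]
```

{"api": "jog_arm", "payload": {
  "rows": [
    [[0.02,0.0015,0,0],[0.02,0,0,0],[0.02,0,0,0],[0.02,0,0,0],[0,0,0.02,0],[0,0,0.02,0],[0,0,0.02,0],[0,0,0.012,0],[0,0,0.012,0],[0,0,0,0]]
  ]
}}

```text
time_s: 14.32
tcp_pos: [0.5912, -0.0612, 0.1672]
ee_rot: [[0.995, -0.105, -0.002], [-0.105, -0.995, -0.0], [-0.002, 0.0, -1.0]]
wrist_force: [0.0, -0.2, 0.5]
gripper_width: 0.002
gripper_force: 0.0
```

```bash
python3 - <<'E'
from h import *
goal(-.087,.025,.17)
E
```

```text
now chest [-0.0887 -0.0453] z 0.1672 toolshift [ 0.0017 -0.0703 -0.0028] turn 0.0001 F [ 0.05 -0.18  0.5 ]
```

{"api": "jog_arm", "payload": {
  "rows": [
    [[0.0015,-0.006,-0.003,0],[0,-0.006,0,0],[0,-0.006,0,0],[0,-0.006,0,0],[0,-0.006,0,0],[0,-0.006,0,0],[0,-0.006,0,0],[0,-0.006,0,0],[0,-0.006,0,0],[0,-0.006,0,0],[0,-0.004,0,0],[0,-0.002,0,0],[0,0,0,0]]
  ]
}}

```text
time_s: 15.95
tcp_pos: [0.6001, 0.0047, 0.1711]
ee_rot: [[0.995, -0.105, 0.0], [-0.105, -0.995, 0.001], [0.0, -0.001, -1.0]]
wrist_force: [-0.1, 0.2, 0.2]
gripper_width: 0.007
gripper_force: 0.0
```

{"api": "jog_arm", "payload": {
  "rows": [
    [[0,-0.0015,0,0],[0,-0.0015,0,0],[0,0,0,0]]
  ]
}}

```text
time_s: 16.32
tcp_pos: [0.6004, 0.0073, 0.1711]
ee_rot: [[0.995, -0.105, -0.0], [-0.105, -0.995, 0.0], [-0.0, -0.0, -1.0]]
wrist_force: [-0.5, -1.0, -0.5]
gripper_width: 0.006
gripper_force: 0.5
```

```bash
python3 - <<'E'
from h import *
goal(-.087,.025,.17)
E
```

```text
now chest [-0.0868  0.0238] z 0.1711 toolshift [-0.0002 -0.0012  0.0011] turn 0.0001 F [-0.52 -0.99 -0.51]
```

{"api": "jog_arm", "payload": {
  "rows": [
    [[0,-0.0015,0,0],[0,-0.0015,0,0],[0,0,0,0]]
  ]
}}

```text
time_s: 16.7
tcp_pos: [0.6006, 0.0105, 0.1712]
ee_rot: [[0.995, -0.104, -0.0], [-0.104, -0.995, 0.0], [-0.0, -0.0, -1.0]]
wrist_force: [-0.0, -1.1, -1.4]
gripper_width: 0.006
gripper_force: 0.4
```

{"api": "jog_arm", "payload": {
  "rows": [
    [[0,-0.0015,0,0],[0,-0.0015,0,0],[0,0,0,0]]
  ]
}}

```text
time_s: 17.08
tcp_pos: [0.6009, 0.0135, 0.1712]
ee_rot: [[0.995, -0.104, -0.0], [-0.104, -0.995, 0.0], [-0.0, -0.0, -1.0]]
wrist_force: [-0.3, -1.2, -0.5]
gripper_width: 0.008
gripper_force: 0.4
```

{"api": "jog_arm", "payload": {
  "rows": [
    [[0,-0.0015,0,0],[0,-0.001,0,0],[0,0,0,0]]
  ]
}}

```text
time_s: 17.45
tcp_pos: [0.6012, 0.0158, 0.1712]
ee_rot: [[0.995, -0.105, -0.0], [-0.105, -0.995, 0.0], [-0.0, -0.0, -1.0]]
wrist_force: [-0.2, -1.0, -0.9]
gripper_width: 0.004
gripper_force: 0.5
```

{"api": "jog_arm", "payload": {
  "rows": [
    [[0,-0.0015,0,0],[0,-0.0015,0,0],[0,0,0,0]]
  ]
}}

```text
time_s: 17.82
tcp_pos: [0.6013, 0.0172, 0.1712]
ee_rot: [[0.995, -0.105, -0.001], [-0.105, -0.995, -0.003], [-0.001, 0.003, -1.0]]
wrist_force: [0.7, -7.3, -0.2]
gripper_width: 0.006
gripper_force: 3.6
```

{"api": "jog_arm", "payload": {
  "rows": [
    [[0,-0.0015,0,0],[0,-0.0015,0,0],[0,0,0,0]]
  ]
}}

```text
time_s: 18.2
tcp_pos: [0.6014, 0.0176, 0.1713]
ee_rot: [[0.994, -0.105, -0.003], [-0.105, -0.994, -0.006], [-0.002, 0.007, -1.0]]
wrist_force: [1.3, -15.8, -2.2]
gripper_width: 0.001
gripper_force: 8.0
```

```bash
python3 - <<'E'
from h import *
goal(-.087,.025,.17)
E
```

```text
now chest [-0.0869  0.0341] z 0.1713 toolshift [-0.0001  0.0091  0.0013] turn -0.0003 F [  1.28 -15.84  -2.23]
```

The bar has hit its stop: 16 N with no further motion. Back away to the right, rise, and check.

{"api": "jog_arm", "payload": {
  "rows": [
    [[0,0.006,0,0],[0,0.012,0,0],[0,0.01,0,0],[0,0,-0.02,0],[0,0,-0.02,0],[0,0,-0.02,0],[-0.02,0,-0.02,0],[-0.02,0,-0.02,0],[-0.02,0,0,0],[-0.02,0,0,0],[-0.02,0,0,0],[0,0,0,0],[0,0,0,0]]
  ]
}}

```text
time_s: 19.82
tcp_pos: [0.5001, 0.0044, 0.2716]
ee_rot: [[0.995, -0.104, 0.001], [-0.104, -0.995, 0.0], [0.001, -0.0, -1.0]]
wrist_force: [1.1, 1.6, -0.4]
gripper_width: 0.003
gripper_force: 0.0
```

```bash
python3 - <<'E'
from h import *
import cv2
goal(-.087,.025,.17)
cv2.imwrite('pics/w3.png',capture('wrist')[:,:,::-1])
E
```

```text
now chest [-0.1862  0.0103] z 0.2716 toolshift [ 0.0991 -0.0146  0.1017] turn 0.0005 F [ 1.12  1.56 -0.41]
```

View pics/w3.png

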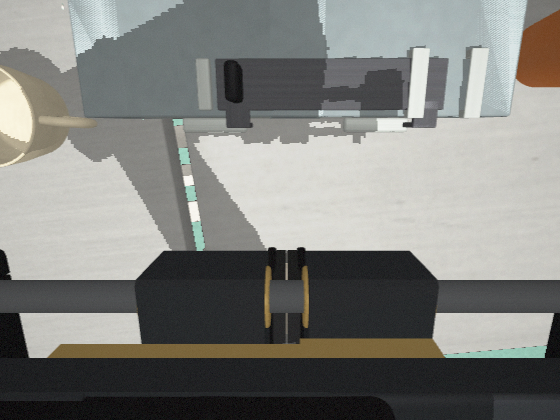

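The bar's left end (u≈216) rests against the stop (u≈210), the tongues are in front of both drawers, and the drawers are flush. Handing in.

```bash
python3 -c "
from station import *
print(finish_job())"
```

```text
the job is handed in; nothing more can be done
None
```

I pushed both drawers home, slid the lock bar to its left stop, and handed the job in at about 20 s; no verdict came back. I never pushed the cup, beaker, dish or shakers, but took no final picture showing them all.

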